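Weigh a basket of tomatoes by taking it off the scale

ROBOT

A 6-joint arm with a two-finger parallel gripper is mounted at the origin on the work surface. World frame = base frame: x ahead of the robot, y to its left, z up, the work surface at z = 0. Lengths are in m, angles in degrees, forces in N, time in s.
With the tool pointing down it reaches from about 0.225 to 0.875 m from the base axis. Payload 3.4 kg.
Tool frame: the origin (TCP) lies on the front face of the gripper's body, between the roots of the fingers; the fingertips stand 73 mm ahead of it and the grasp point (between the pads) lies 54 mm ahead of it; z points along the fingers, y is the line along which they close (so a half turn about z gives the same grasp; the last joint's range is limited). The gripper opens to 85 mm and grips with 20 to 120 N. Pads are 22 mm wide; open, the fingers measure 114 mm over their backs; the gripper's body (76 mm by 85 mm) begins 54 mm behind the grasp point. The pads swing forward as they close: fully open they stand 13 mm farther back than shut.
Start: joints at [-83.595, 15.808, 86.224, -0, 77.962, -6.933], TCP at [0.133, -0.56, 0.304] pointing down, gripper open.
Joint ranges: [-165.64, 165.64], [-43.16, 119.46], [12.63, 154.43], [-67.54, 247.53], [6.08, 155.33], [-154.97, 154.97]. Speed limits (degrees/s): [147.25, 147.25, 180, 180, 180, 180].

INTERFACE

Orientations are given as a 3x3 rotation matrix whose columns are the frame's x, y, z axes.
In Python, from station import robot gives the robot as it stands.
- The arm moves only by the tool step_arm, never from a script. Its argument "rows" is a list of rows, each a list of 3 entries, a list of its own where there are three numbers: the closure in counts, from 0 (fully open) to 255 (shut), then the shift along the tool's x, y, z in mm, then the turn, a rotation vector about the tool's x, y, z in rad. In form: [[fingers, [dx, dy, dz], [wx, wy, wz]], ...]. A call has 1 to 8 rows; each row is the pose to reach, as a shift and turn from the pose commanded when the call began, along the tool's axes at that moment; what a row does not reach only later rows make up. A row lasts 1/10 s, in which the tool goes at most 50 mm and 8.59 degrees, less where a joint would pass 70% of its speed; a pose out of reach is approached as far as the arm can. A call with a gripper value outside its range is refused whole. The fingers move at their own pace and stop on an object; "grip_force" is the grip in N (left out, the last holds). Time passes only in rows, so rows that repeat a pose let the fingers close. It gives the time, the measured TCP pose, the force, the opening and the grip force at its end, in the units of the state.
- robot.state(): the state, without advancing time (a new reading comes with each control period).
- robot.get_image(name): name is "side" or "top" or "wrist"; returns the picture (480x640x3 uint8, red, green, blue); there is no depth.
- robot.calibration(name): a dict with "fx", "fy", "cx", "cy" (pixels), "cam_to_world" (4x4, takes a point from camera to world coordinates). Camera axes: x right, y down, z forward; pixel columns grow to the right and rows downward; lengths in m; the calibration is good to about 2 mm. A picture is of the moment at which its call begins: read the wrist's pose just before it. calibration takes no time and is no camera call; for the wrist camera it gives the pose at the moment of the call.
- robot.job_done(): hands the job in; it is judged then, once.
The state is a dict: "time": time; "q": joint angles; "dq": joint speeds; "joint_torque": joint torques, N m; "tool_pos": TCP position; "tool_rot": TCP orientation; "force": force on the tool from outside, world axes, zero at the start; "ft_torque": the same for the moment, N m; "width": finger opening in m; "grasp_force": force on a finger pad.
Only numpy, scipy, OpenCV 4.12 (cv2) and the standard library are available. Lean on these libraries where they do the work, as an engineer would, in place of code of your own. Each camera call takes 0.05 s, during which the arm holds its last target. There are 200 camera calls.

TASK

Weigh the basket of tomatoes by difference: with the basket still standing on the kitchen scale, switch the scale on with the big round key, then let that key up and zero the scale with the long bar key, one key at a time and without pressing the small square key. Then take the basket by its wooden grip, lift it about 10 cm clear of the scale, and hold it still and level there, right above the scale, for three seconds so that the weight can be read; finish while still holding it in the air. Keep all the tomatoes in the basket and leave the other things on the counter where they are.

Things in the scene. Friction and masses are not known exactly. Their poses are not given: they have to be found in the camera images.
- scale: White kitchen scale, fixed to the counter, 240 mm (its x) by 190 mm (its y). Its origin is the centre of its underside, on the counter. Flat deck 26 mm above the counter. At its -x end (towards the robot) three black keys stand in a row, at x = -95 mm and y = -56, 0 and +56 mm; their order varies. A green display lies between keys and weighing plate.
- plate (a point): Centre of the top face of the scale's steel weighing plate (150 mm along the scale's x, 180 mm along its y), 32 mm above the counter, at x = +37 mm of the scale. Axes as the scale's, z up. The basket stands on it.
- key_power_top (a point): Centre of the top face of the big round key (28 mm across), which switches the scale on. Unpressed it is 34 mm above the counter, 8 mm proud of the deck.
- key_power (a joint): Travel of the big round key: 0 up, 0.005 m fully down. It springs back. It starts down at about 1.5 N and takes 5 N to be fully down; it counts as pressed beyond half of its travel, for a tenth of a second.
- key_zero_top (a point): Centre of the top face of the long bar key (16 mm along the scale's x, 36 mm along its y), which zeroes the scale. Unpressed it is 34 mm above the counter, 8 mm proud of the deck.
- key_zero (a joint): Travel of the long bar key: same travel and spring as the round key.
- key_units_top (a point): Centre of the top face of the small square key (14 mm by 14 mm), not to be pressed. Same height as the others.
- key_units (a joint): Travel of the small square key: same travel and spring as the others; leave it up.
- basket: Loose steel wire basket, 100 mm (its x) by 140 mm (its y), walls 50 mm high and 4 mm thick, open on top, 0.2 to 0.45 kg, standing on the scale's plate. Its origin is the centre of its underside; z up. A fixed wire arch rises from the middle of its two short walls (y = +-68 mm) in its x = 0 plane and carries a straight wooden grip.
- grip (a point): Centre of the basket's wooden grip bar: 80 mm long along the basket's y, 16 mm thick along its x, 18 mm high, 120 mm above the basket's underside and right above its middle. Take it from above with the fingers closing along the basket's x. The air beside and below it is free down to the walls and tomatoes.
- bowl: Loose red mixing bowl, 210 mm across, 130 mm high, standing to the left. A bystander. Its origin is the centre of its underside.
- cucumber: Cucumber, about 280 mm long along its y and 44 mm thick, loose on a fixed wooden chopping board (220 by 340 mm, 22 mm high) to the right. A bystander. Its origin is at its middle.
- spoon: Loose wooden spoon, 260 mm long along its x, lying between the scale and the bowl. A bystander. Its origin is the centre of its underside.
- tomato0: One of four like cherry tomatoes, loose in the basket, 34 mm across, 22 g. Its origin is its centre.
- tomato1: One of four like cherry tomatoes, loose in the basket, 34 mm across, 22 g. Its origin is its centre.
- tomato2: One of four like cherry tomatoes, loose in the basket, 34 mm across, 22 g. Its origin is its centre.
- tomato3: One of four like cherry tomatoes, loose in the basket, 34 mm across, 22 g. Its origin is its centre.
Things that resemble listed ones, but are neither listed nor needed, are in the scene too. There is more than one size of the basket; the job needs the largest.

How it is judged (in metres and radians):
On the way, in this order (a step that is already met when the one before it is completed fails the run):
1. the big round key is pressed, the other keys up, the basket standing on the scale (value of joint key_power above 0.0025 m and value of joint key_zero below 0.0015 m and contact force between basket and scale above 0.8 N), for 0.1 s.
2. the round key is up again and the long bar key is pressed, the basket still standing on the scale (value of joint key_zero above 0.0025 m and value of joint key_power below 0.0015 m and contact force between basket and scale above 0.8 N), for 0.1 s.
3. the basket is held in the air above the scale, still and level, with its tomatoes, for 2.5 seconds (z of basket in the frame of plate between 0.05 and 0.17 m and horizontal distance between basket and plate below 0.07 m and angle between basket's own z axis and vertical below 0.12 rad and linear speed of basket below 0.03 m/s and angular speed of basket below 0.25 rad/s and contact force between the fingers and basket above 1.5 N and contact force between basket and scale below 0.05 N and distance between the grasp point and grip below 0.05 m and distance between each of tomato0, tomato1, tomato2, tomato3 and basket below 0.085 m and value of joint each of key_power, key_zero below 0.0015 m), for 2.5 s.
At the end, for the whole second after the job is handed in: The gripper, within 50 mm of the grip's middle, holds the basket: underside 50 to 170 mm above the plate, middle within 70 mm of the plate's (seen from above), tilt under 0.12 rad, under 0.03 m/s and 0.25 rad/s, off the scale, four tomatoes inside, keys up (all of step 3 and value of joint key_units below 0.0015 m); the arm keeps its last pose, push and grip.
It fails at once if the small square key is pressed (value of joint key_units above 0.0025 m).
It fails at once if the round key and the bar key are pressed together (value of joint each of key_power, key_zero above 0.0025 m).
It fails at once if a tomato leaves the basket (distance between any of tomato0, tomato1, tomato2, tomato3 and basket above 0.1 m).
It fails at once if the basket is tipped by more than 0.4 rad (angle between basket's own z axis and vertical above 0.4 rad).
It fails at once if another thing on the counter is moved by more than 30 mm (distance of any of bowl, cucumber, spoon from where it was at the start of the episode above 0.03 m).
It also fails if it takes over 58 s, if anything falls off the work surface, if the arm or the gripper's body presses on something with over 40 N, if the wrist force passes 120 N, or if a joint passes its speed limit or range.

## Working session

There is one attempt and no reset: what is moved stays moved. The work goes in short steps, Python scripts to look and compute and a tool call to move; the robot and the scene stay as the last step left them, time stands still between calls to the robot, and variables do not carry over. Pictures are saved under pics/ and viewed, at most 10 in all, crops included, and the job is handed in when it is done.

Besides the shell and the picture viewer there is one more tool, called after ">>>" as name(argument=value, ...), one argument or row to a line, values as JSON. step_arm: Moves the arm, as the interface text tells. Its arguments: {"type":"object","properties":{"rows":{"type":"array"},"grip_force":{"type":"number"}},"required":["rows"]}

```bash
mkdir -p pics; ls; cat > h.py <<'E'
import numpy as np, cv2
from station import robot
def shot(n,f):
    c=robot.calibration(n); im=robot.get_image(n)
    cv2.imwrite(f'pics/{f}.png',im[:,:,::-1]); np.save(f'pics/{f}.npy',np.array([c['fx'],c['fy'],c['cx'],c['cy'],*np.array(c['cam_to_world']).ravel()])); return im
def ray(f,u,v):
    a=np.load(f'pics/{f}.npy'); T=a[4:].reshape(4,4)
    return T[:3,3],T[:3,:3]@np.array([(u-a[2])/a[0],(v-a[3])/a[1],1])
def onz(f,u,v,z):
    o,d=ray(f,u,v); return o+d*(z-o[2])/d[2]
def tri(f1,p1,f2,p2):
    o,d=ray(f1,*p1);p,e=ray(f2,*p2)
    s,t=np.linalg.lstsq(np.c_[d,-e],p-o,rcond=None)[0]
    a,b=o+s*d,p+t*e; return (a+b)/2,np.linalg.norm(a-b)
def proj(f,P):
    a=np.load(f'pics/{f}.npy');T=np.linalg.inv(a[4:].reshape(4,4));c=T[:3,:3]@P+T[:3,3]
    return a[0]*c[0]/c[2]+a[2],a[1]*c[1]/c[2]+a[3]
E
python3 - <<'E'
from h import *
for n in('top','side'): shot(n,n+'0'); print(np.round(robot.calibration(n)['cam_to_world'],3))
s=robot.state();print(s['time'],s['tool_pos'],np.round(s['tool_rot'],3),s['force'],s['width'])
E
```

```text
pics
[[ 0.084 -0.972  0.219  0.306]
 [-0.996 -0.083  0.014  0.016]
 [ 0.005 -0.219 -0.976  1.501]
 [ 0.     0.     0.     1.   ]]
[[-0.808 -0.377  0.453 -0.165]
 [-0.589  0.529 -0.61   1.078]
 [-0.01  -0.76  -0.65   1.215]
 [ 0.     0.     0.     1.   ]]
0.1 [ 0.13260633 -0.55912797  0.30313323] [[ 0.973  0.231 -0.   ]
 [ 0.231 -0.973  0.002]
 [ 0.    -0.002 -1.   ]] [ 0.29375839 -0.03936427  0.69663858] 0.08538976704982634
```

View pics/top0.png

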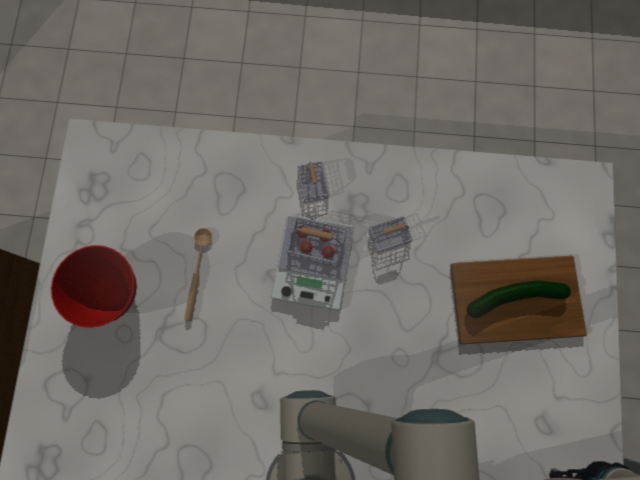

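View pics/side0.png

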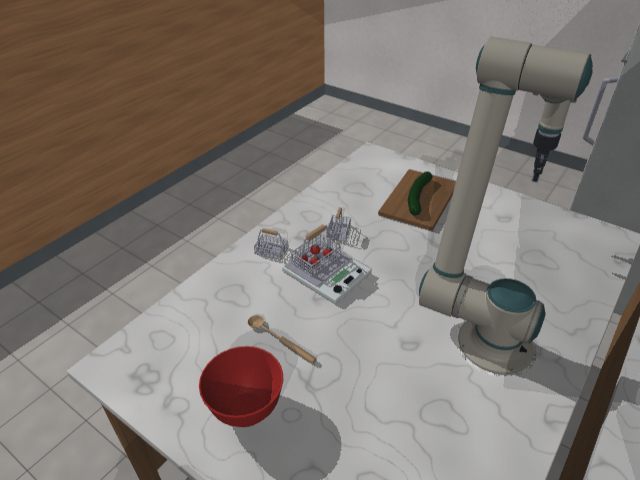

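Three baskets could be taken for the wanted one. In the top view their grips are at (315,232), (312,172) and (395,228). The one on the scale with the tomatoes, at (315,232), looks largest. The keys appear at about (286,291) round, (307,295) bar and (327,299) square. I'll check this in one close crop.

```bash
python3 - <<'E'
from h import *
a=cv2.imread('pics/top0.png')[150:330,260:425];b=cv2.imread('pics/side0.png')[200:310,245:385]
a=cv2.resize(a,(400,436),interpolation=3);b=cv2.resize(b,(400,314),interpolation=3)
o=np.zeros((436,800,3),np.uint8);o[:,:400]=a;o[:314,400:]=b;cv2.imwrite('pics/c0.png',o)
im=cv2.imread('pics/top0.png');h=cv2.cvtColor(im,cv2.COLOR_BGR2HSV)
for f,reg in(('top0',(225,310,270,355)),('side0',(215,300,280,375))):
    im=cv2.imread(f'pics/{f}.png');h=cv2.cvtColor(im,cv2.COLOR_BGR2HSV);r0,r1,c0,c1=reg
    for nm,lo,hi in(('wood',(8,90,90),(22,255,255)),('black',(0,0,0),(180,255,45)),('green',(50,80,60),(85,255,255))):
        m=np.zeros(h.shape[:2],np.uint8);m[r0:r1,c0:c1]=cv2.inRange(h,lo,hi)[r0:r1,c0:c1]
        n,_,st,ce=cv2.connectedComponentsWithStats(m)
        for i in range(1,n):
            if st[i,4]>12: print(f,nm,st[i],ce[i].round(1), onz(f,*ce[i],.034 if nm!='wood' else .152).round(3))
E
```

```text
top0 wood [301 227  31  11 151] [316.3 232.2] [0.63  0.038 0.152]
top0 black [283 288   8   7  45] [286.2 291. ] [0.489 0.107 0.034]
top0 black [301 292  11   6  43] [306.1 294.7] [0.484 0.053 0.034]
top0 green [297 277  24  11 155] [308.7 282.2] [0.518 0.049 0.034]
side0 wood [306 226  18  12  68] [314.7 231.8] [0.628 0.035 0.152]
side0 black [344 276   9   8  35] [348.1 279.6] [0.48  0.055 0.034]
side0 black [334 286   8   6  39] [337.2 288.6] [0.485 0.11  0.034]
side0 green [333 270  15  12  69] [339.9 275.4] [0.513 0.054 0.034]
```

View pics/c0.png

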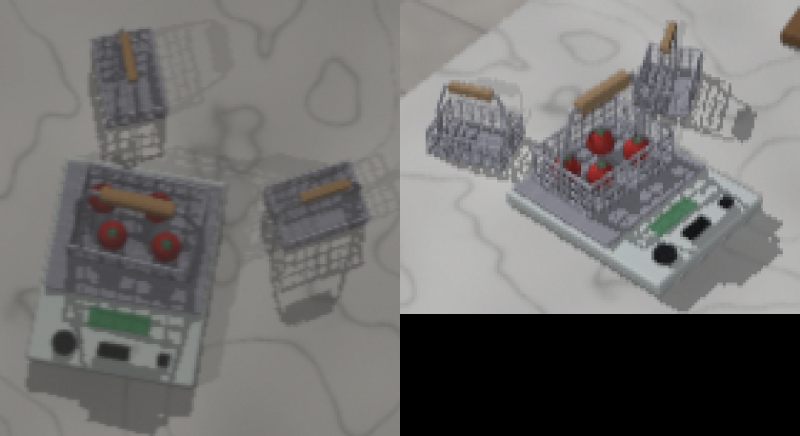

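The crop shows the basket on the scale is the largest of the three and holds four tomatoes. In the crop the keys run round (63,343), bar (113,352), square (163,360). I'll close the fingers and travel towards the scale.

>>> step_arm(
  rows=[
    [255,[28,-34,-4],[0,0,0]],
    [255,[57,-68,-8],[0,0,0]],
    [255,[86,-103,-12],[0,0,0]],
    [255,[114,-137,-16],[0,0,0]],
    [255,[142,-171,-20],[0,0,0]],
    [255,[171,-206,-24],[0,0,0]],
    [255,[200,-240,-28],[0,0,0]],
    [255,[228,-274,-28],[0,0,0]],
  ],
)

```text
time: 0.9
tool_pos: [0.2917, -0.2387, 0.3322]
tool_rot: [[0.973, 0.23, 0.001], [0.23, -0.973, -0.001], [0.001, 0.001, -1.0]]
force: [0.3, -0.5, -0.1]
width: 0.0001
grasp_force: 0.0
```

>>> step_arm(
  rows=[
    [255,[28,-34,-4],[0,0,-0.14]],
    [255,[57,-68,-8],[0,0,-0.28]],
    [255,[86,-103,-12],[0,0,-0.42]],
    [255,[114,-137,-16],[0,0,-0.56]],
    [255,[142,-171,-20],[0,0,-0.7]],
    [255,[171,-206,-24],[0,0,-0.84]],
    [255,[200,-240,-28],[0,0,-0.98]],
    [255,[228,-274,-28],[0,0,-1.12]],
  ],
)

```text
time: 1.7
tool_pos: [0.4505, 0.0809, 0.3602]
tool_rot: [[0.21, 0.978, 0.001], [0.978, -0.21, -0.0], [-0.0, 0.001, -1.0]]
force: [0.7, 0.1, 0.1]
width: -0.0003
grasp_force: 0.0
```

```bash
python3 - <<'E'
from h import *
shot('wrist','w1');s=robot.state();print(s['time'],s['tool_pos'],np.round(s['tool_rot'],3),s['q'],s['width']);print(np.round(robot.calibration('wrist')['cam_to_world'],3))
print([np.round(proj('w1',np.array(P))) for P in((.487,.108,.034),(.482,.054,.034),(.629,.037,.152))])
E
```

```text
1.75 [0.45323273 0.08644488 0.35971812] [[ 0.203  0.979  0.004]
 [ 0.979 -0.203  0.008]
 [ 0.008  0.002 -1.   ]] [ 1.87643902  4.06787417 93.21650786  0.42720358 82.4984214  13.50934354] 0.0002829270793106509
[[ 0.979 -0.192 -0.062  0.47 ]
 [-0.202 -0.928 -0.312  0.168]
 [ 0.002  0.318 -0.948  0.43 ]
 [ 0.     0.     0.     1.   ]]
[array([349., 170.]), array([353., 215.]), array([532., 233.])]
```

View pics/w1.png

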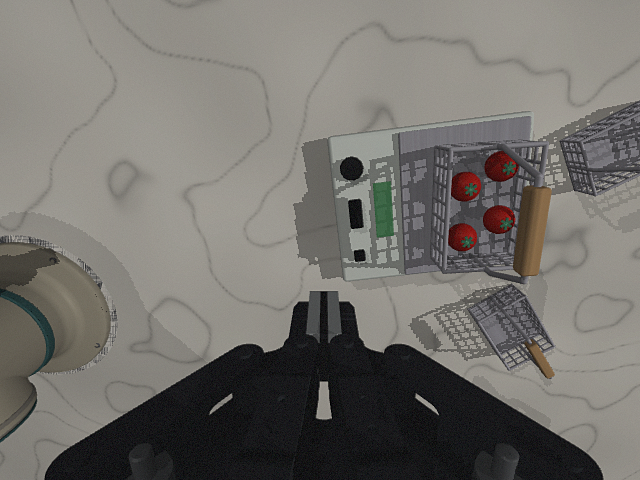

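The wrist view shows the round key at (351,168), the bar at (356,213), the square at (360,255), and the grip around (533,230), running from (540,188) to (527,275). I'll measure them from this view plus the top view.

```bash
cat > m.py <<'E'
from h import *
def keys(f):
    h=cv2.cvtColor(cv2.imread(f'pics/{f}.png'),cv2.COLOR_BGR2HSV);m=cv2.inRange(h,(0,0,0),(180,255,50));m[285:]=0;out=[]
    n,_,st,ce=cv2.connectedComponentsWithStats(m)
    for i in range(1,n):
        if st[i,4]>60: print('key',st[i],ce[i].round(1),onz(f,*ce[i],.034).round(4));out.append(ce[i])
    return out
def grip(f,minarea=400):
    h=cv2.cvtColor(cv2.imread(f'pics/{f}.png'),cv2.COLOR_BGR2HSV);m=cv2.inRange(h,(8,90,60),(22,255,255))
    c=max(cv2.findContours(m,0,1)[0],key=cv2.contourArea);r=cv2.minAreaRect(c)
    p=cv2.boxPoints(r);M=cv2.moments(c);ce=(M['m10']/M['m00'],M['m01']/M['m00'])
    e=sorted([(np.linalg.norm(p[i]-p[i-1]),i) for i in range(4)])[:2]
    E=[onz(f,*(p[i]+p[i-1])/2,.155) for _,i in e];d=E[0]-E[1]
    print('grip',ce,'len',np.linalg.norm(d),'az',np.degrees(np.arctan2(d[1],d[0])),onz(f,*ce,.152).round(4));return ce
E
python3 - <<'E'
from m import *
k=keys('w1');g=grip('w1')
for a,b,n in((k[0],(286.2,291),'round'),(k[1],(306.1,294.7),'bar'),(g,(316.3,232.2),'grip')):print(n,tri('w1',a,'top0',b))
print(tri('w1',g,'side0',(314.7,231.8)),tri('top0',(316.3,232.2),'side0',(314.7,231.8)))
s=robot.state();print(s['tool_pos'],np.round(s['tool_rot'],3))
E
```

```text
key [340 157  23  24 422] [351.  168.3] [0.49   0.1096 0.034 ]
key [348 199  15  30 354] [355.3 213.4] [0.4851 0.0548 0.034 ]
key [354 250  11  12 113] [359.2 255.2] [ 0.4802 -0.0005  0.034 ]
grip (531.2620572859141, 229.50828363154406) len 0.08235586831194243 az 81.79383907718542 [0.6283 0.0405 0.152 ]
round (array([0.49087717, 0.10780705, 0.02112422]), np.float64(0.0002532488219551226))
bar (array([0.48516715, 0.05292564, 0.0267477 ]), np.float64(0.0005859037187189507))
grip (array([0.63106589, 0.03828319, 0.14705527]), np.float64(0.0001152241524243607))
(array([0.62173369, 0.04461944, 0.16154452]), np.float64(0.0018518878794452163)) (array([0.62799636, 0.03746144, 0.15379633]), np.float64(0.0030355392381395145))
[0.45323273 0.08644488 0.35971812] [[ 0.203  0.979  0.004]
 [ 0.979 -0.203  0.008]
 [ 0.008  0.002 -1.   ]]
```

>>> step_arm(
  rows=[
    [255,[10,10,40],[0,0,-0.03]],
    [255,[20,20,80],[0,0,-0.07]],
    [255,[30,30,120],[0,0,-0.07]],
    [255,[38,33,160],[0,0,-0.07]],
    [255,[38,33,200],[0,0,-0.07]],
    [255,[38,33,235],[0,0,-0.07]],
    [255,[38,33,235],[0,0,-0.07]],
    [255,[38,33,235],[0,0,-0.07]],
  ],
)

```text
time: 2.55
tool_pos: [0.4903, 0.1087, 0.1249]
tool_rot: [[0.148, 0.989, -0.001], [0.989, -0.148, -0.0], [-0.0, -0.001, -1.0]]
force: [0.7, 0.0, 0.4]
width: 0.0
grasp_force: 0.0
```

```bash
python3 - <<'E'
from m import *
shot('wrist','w2');s=robot.state();print(s['time'],s['tool_pos'],np.round(s['tool_rot'],3),s['force'],s['width'])
keys('w2');grip('w2')
E
```

```text
2.6 [0.49132486 0.10876964 0.12602441] [[ 0.148  0.989  0.002]
 [ 0.989 -0.148  0.   ]
 [ 0.     0.002 -1.   ]] [ 0.30609577 -0.26038461  0.5962271 ] -0.0004495464957606443
key [299 261  51  24 930] [323.8 274.4] [0.4916 0.118  0.034 ]Traceback (most recent call last):
  File "<stdin>", line 3, in <module>
  File "m.py", line 11, in grip
    p=cv2.boxPoints(r);M=cv2.moments(c);ce=(M['m10']/M['m00'],M['m01']/M['m00'])
                                            ~~~~~~~~^~~~~~~~~
ZeroDivisionError: float division by zero
```

View pics/w2.png

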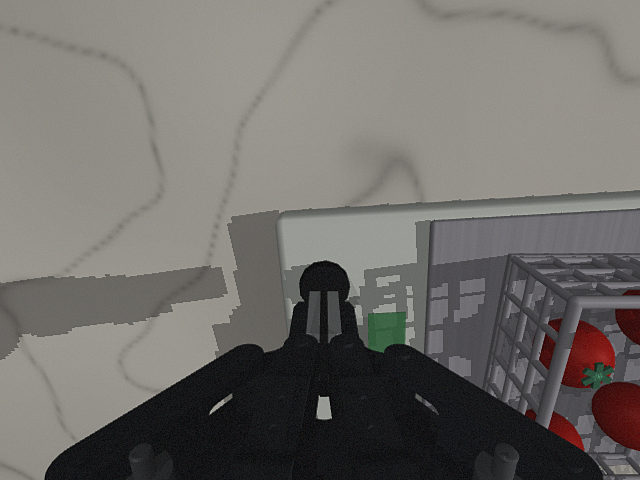

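The view shows the fingertips centred over the round key, at (324,275) under the tips. I'll press it.

>>> step_arm(
  rows=[
    [255,[0,0,15],[0,0,0]],
    [255,[0,0,19],[0,0,0]],
    [255,[0,0,22],[0,0,0]],
    [255,[0,0,22],[0,0,0]],
    [255,[0,0,22],[0,0,0]],
  ],
)

```text
time: 3.1
tool_pos: [0.4912, 0.1088, 0.104]
tool_rot: [[0.148, 0.989, 0.003], [0.989, -0.148, -0.0], [0.0, 0.003, -1.0]]
force: [0.7, 0.0, 3.1]
width: 0.0
grasp_force: 1.6
```

>>> step_arm(
  rows=[
    [255,[0,0,1],[0,0,0]],
    [255,[0,0,2],[0,0,0]],
    [255,[0,0,3],[0,0,0]],
    [255,[0,0,3],[0,0,0]],
    [255,[0,0,3],[0,0,0]],
    [255,[0,0,3],[0,0,0]],
  ],
)

```text
time: 3.7
tool_pos: [0.4912, 0.1088, 0.1015]
tool_rot: [[0.147, 0.989, 0.003], [0.989, -0.147, -0.0], [0.0, 0.003, -1.0]]
force: [-2.3, -1.5, 13.6]
width: 0.0002
grasp_force: 7.1
```

The round key bottomed out at 13.6 N. I'll lift and move over to the bar key.

>>> step_arm(
  rows=[
    [255,[0,0,-12],[0,0,0]],
    [255,[0,0,-25],[0,0,0]],
    [255,[0,0,-25],[0,0,0]],
    [255,[-27,1,-25],[0,0,0]],
    [255,[-55,2,-25],[0,0,0]],
    [255,[-55,2,-25],[0,0,0]],
    [255,[-55,2,-25],[0,0,0]],
  ],
)

```text
time: 4.4
tool_pos: [0.4837, 0.0539, 0.1241]
tool_rot: [[0.149, 0.989, -0.001], [0.989, -0.149, 0.0], [0.0, -0.002, -1.0]]
force: [0.0, -0.4, -0.6]
width: -0.0003
grasp_force: 0.0
```

```bash
python3 - <<'E'
from m import *
im=shot('wrist','w3');s=robot.state();print(s['time'],s['tool_pos'],np.round(s['tool_rot'],3),s['force'],s['width'])
cv2.imwrite('pics/w3c.png',im[140:400,200:480,::-1]);keys('w3')
E
```

```text
4.45 [0.48391727 0.05436115 0.12426217] [[ 0.148  0.989 -0.001]
 [ 0.989 -0.148  0.   ]
 [ 0.    -0.001 -1.   ]] [ 0.4307457   0.9203174  -0.84415572] 0.0004175944558418045
key [ 293  158   56   57 2449] [320.7 186.4] [0.4905 0.1099 0.034 ]
key [311 255  31  30 837] [326.  270.1] [0.4866 0.0659 0.034 ]
```

View pics/w3c.png

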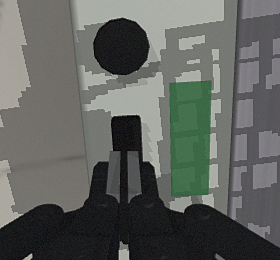

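The crop shows the bar key at (126,130), aligned under the fingertips, with the round key up at (121,46). I'll press the bar the same way, 24 mm down.

>>> step_arm(
  rows=[
    [255,[0,0,15],[0,0,0]],
    [255,[0,0,20],[0,0,0]],
    [255,[0,0,23],[0,0,0]],
    [255,[0,0,24],[0,0,0]],
    [255,[0,0,24],[0,0,0]],
    [255,[0,0,24],[0,0,0]],
    [255,[0,0,24],[0,0,0]],
  ],
)

```text
time: 5.15
tool_pos: [0.484, 0.0549, 0.1016]
tool_rot: [[0.147, 0.989, -0.0], [0.989, -0.147, 0.001], [0.0, -0.0, -1.0]]
force: [-1.5, 0.8, 7.6]
width: -0.0004
grasp_force: 3.5
```

>>> step_arm(
  rows=[
    [255,[0,0,-40],[0,0,0]],
    [255,[0,0,-85],[0,0,0]],
    [200,[0,0,-130],[0,0,0]],
    [100,[0,0,-175],[0,0,0]],
    [0,[0,0,-210],[0,0,0]],
    [0,[0,45,-210],[0,0,0]],
    [0,[3,90,-210],[0,0,0]],
    [0,[6,110,-210],[0,0,0]],
  ],
)

```text
time: 5.95
tool_pos: [0.5972, 0.0438, 0.3111]
tool_rot: [[0.147, 0.989, 0.003], [0.989, -0.147, -0.0], [0.0, 0.003, -1.0]]
force: [-0.6, 0.1, -0.2]
width: 0.0849
grasp_force: 0.0
```

>>> step_arm(
  rows=[
    [0,[0,20,0],[0,0,0]],
    [0,[0,36,0],[0,0,0]],
    [0,[0,36,0],[0,0,0]],
    [0,[0,36,0],[0,0,0]],
  ],
)

```text
time: 6.35
tool_pos: [0.6289, 0.039, 0.3103]
tool_rot: [[0.147, 0.989, -0.002], [0.989, -0.147, 0.0], [-0.0, -0.002, -1.0]]
force: [-0.1, -0.0, 0.2]
width: 0.0855
grasp_force: 0.0
```

```bash
python3 - <<'E'
from m import *
im=shot('wrist','w4');s=robot.state();print(s['time'],s['tool_pos'],np.round(s['tool_rot'],3),s['force'],s['width'])
g=grip('w4');print(tri('w4',g,'w1',(531.26,229.5)))
E
```

```text
6.4 [0.62856556 0.03901244 0.31064007] [[ 0.147  0.989 -0.002]
 [ 0.989 -0.147  0.   ]
 [-0.    -0.002 -1.   ]] [-0.80477525 -0.65629108  0.38426941] 0.08567124059285991
grip (322.45233156641314, 245.52738726281015) len 0.0823899879886009 az 81.49975882696353 [0.6279 0.0402 0.152 ]
(array([0.62798841, 0.0405591 , 0.1524953 ]), np.float64(0.00030492307878074286))
```

View pics/w4.png

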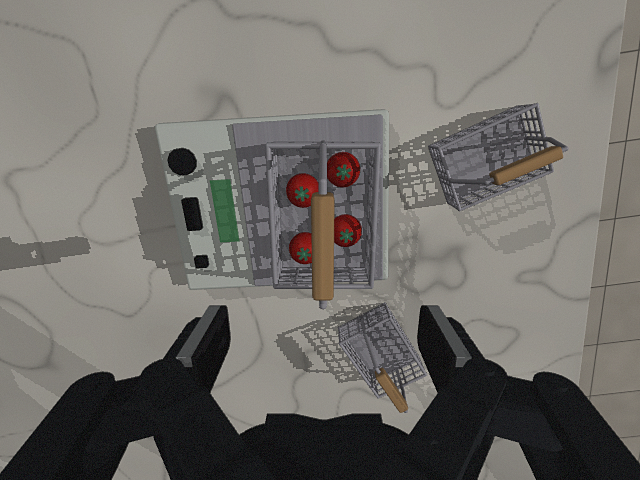

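The view shows the grip at (322,245), centred between the open fingers and parallel to the pads. Two views triangulate it at (0.628, 0.040, 0.1525). I'll descend 104 mm and close.

>>> step_arm(
  rows=[
    [0,[1,0,35],[0,0,0]],
    [0,[1,0,70],[0,0,0]],
    [0,[1,0,95],[0,0,0]],
    [0,[1,0,104],[0,0,0]],
    [0,[1,0,104],[0,0,0]],
    [100,[1,0,104],[0,0,0]],
    [180,[1,0,104],[0,0,0]],
    [255,[1,0,104],[0,0,0]],
  ],
  grip_force=40,
)

```text
time: 7.2
tool_pos: [0.6303, 0.0395, 0.2085]
tool_rot: [[0.147, 0.989, 0.003], [0.989, -0.147, -0.0], [0.0, 0.003, -1.0]]
force: [-0.2, 0.0, 0.1]
width: 0.0442
grasp_force: 0.0
```

>>> step_arm(
  rows=[
    [255,[0,0,0],[0,0,0]],
    [255,[0,0,0],[0,0,0]],
    [255,[0,0,0],[0,0,0]],
    [255,[0,0,0],[0,0,0]],
  ],
)

```text
time: 7.6
tool_pos: [0.6293, 0.0396, 0.2073]
tool_rot: [[0.147, 0.989, -0.0], [0.989, -0.147, 0.0], [-0.0, -0.0, -1.0]]
force: [-3.8, 0.7, 4.6]
width: 0.0155
grasp_force: 40.9
```

>>> step_arm(
  rows=[
    [255,[0,0,-3],[0,0,0]],
    [255,[0,0,-8],[0,0,0]],
    [255,[0,0,-16],[0,0,0]],
    [255,[0,0,-24],[0,0,0]],
    [255,[0,0,-32],[0,0,0]],
    [255,[0,0,-40],[0,0,0]],
    [255,[0,0,-48],[0,0,0]],
    [255,[0,0,-56],[0,0,0]],
  ],
)

```text
time: 8.4
tool_pos: [0.6297, 0.0396, 0.2637]
tool_rot: [[0.147, 0.989, 0.0], [0.989, -0.147, -0.0], [-0.0, 0.0, -1.0]]
force: [-0.2, 0.1, -3.3]
width: 0.0154
grasp_force: 39.9
```

>>> step_arm(
  rows=[
    [255,[0,0,-8],[0,0,0]],
    [255,[0,0,-16],[0,0,0]],
    [255,[0,0,-24],[0,0,0]],
    [255,[0,0,-32],[0,0,0]],
    [255,[0,0,-38],[0,0,0]],
    [255,[0,0,-42],[0,0,0]],
    [255,[0,0,-44],[0,0,0]],
    [255,[0,0,-44],[0,0,0]],
  ],
)

```text
time: 9.2
tool_pos: [0.6297, 0.0396, 0.3071]
tool_rot: [[0.147, 0.989, 0.0], [0.989, -0.147, -0.0], [-0.0, 0.0, -1.0]]
force: [0.2, 1.2, -3.4]
width: 0.0151
grasp_force: 39.9
```

```bash
python3 - <<'E'
from m import *
im=shot('wrist','w5');b=shot('side','s5');s=robot.state();print(s['time'],s['tool_pos'],np.round(s['tool_rot'],3),s['force'],s['width'],s['grasp_force'])
a=im[:, ::-1][:,::-1];o=np.zeros((450,800,3),np.uint8);o[:300,:400]=cv2.resize(im,(400,300));o[:,400:]=cv2.resize(b[150:330,240:400],(400,450));cv2.imwrite('pics/c5.png',o[:,:,::-1])
E
```

```text
9.3 [0.62950383 0.03955094 0.30651077] [[ 0.147  0.989 -0.001]
 [ 0.989 -0.147 -0.   ]
 [-0.    -0.001 -1.   ]] [-0.2256909   0.01375818 -3.12289083] 0.015231442838102039 39.913185238838196
```

View pics/c5.png

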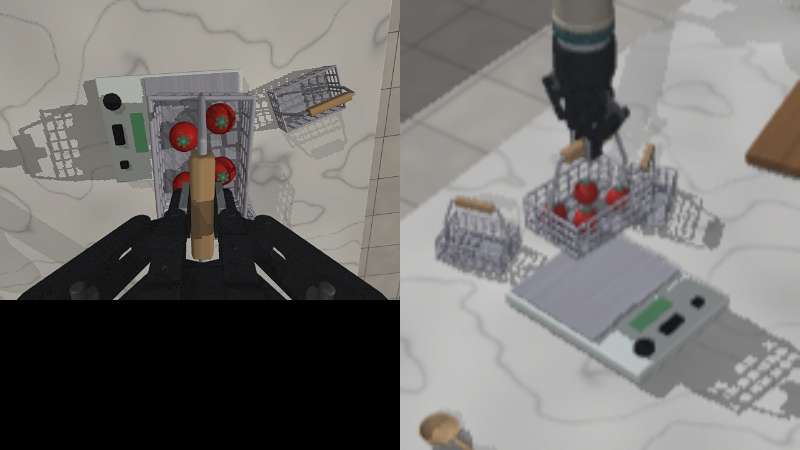

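The picture shows the basket hanging level and clear above the scale, with all four tomatoes inside, at (585,205). All three keys are up. I'll hold it here for 4 s.

>>> step_arm(
  rows=[
    [255,[0,0,0],[0,0,0]],
    [255,[0,0,0],[0,0,0]],
    [255,[0,0,0],[0,0,0]],
    [255,[0,0,0],[0,0,0]],
    [255,[0,0,0],[0,0,0]],
    [255,[0,0,0],[0,0,0]],
    [255,[0,0,0],[0,0,0]],
    [255,[0,0,0],[0,0,0]],
  ],
)

```text
time: 10.1
tool_pos: [0.6297, 0.0396, 0.3069]
tool_rot: [[0.147, 0.989, 0.0], [0.989, -0.147, -0.0], [-0.0, 0.0, -1.0]]
force: [-1.1, 0.1, -2.7]
width: 0.0153
grasp_force: 39.9
```

>>> step_arm(
  rows=[
    [255,[0,0,0],[0,0,0]],
    [255,[0,0,0],[0,0,0]],
    [255,[0,0,0],[0,0,0]],
    [255,[0,0,0],[0,0,0]],
    [255,[0,0,0],[0,0,0]],
    [255,[0,0,0],[0,0,0]],
    [255,[0,0,0],[0,0,0]],
    [255,[0,0,0],[0,0,0]],
  ],
)

```text
time: 10.9
tool_pos: [0.6296, 0.0395, 0.3069]
tool_rot: [[0.147, 0.989, -0.0], [0.989, -0.147, -0.0], [-0.0, -0.0, -1.0]]
force: [0.2, 0.7, -2.3]
width: 0.015
grasp_force: 39.9
```

>>> step_arm(
  rows=[
    [255,[0,0,0],[0,0,0]],
    [255,[0,0,0],[0,0,0]],
    [255,[0,0,0],[0,0,0]],
    [255,[0,0,0],[0,0,0]],
    [255,[0,0,0],[0,0,0]],
    [255,[0,0,0],[0,0,0]],
    [255,[0,0,0],[0,0,0]],
    [255,[0,0,0],[0,0,0]],
  ],
)

```text
time: 11.7
tool_pos: [0.6297, 0.0396, 0.3069]
tool_rot: [[0.147, 0.989, 0.0], [0.989, -0.147, -0.0], [-0.0, 0.0, -1.0]]
force: [-0.6, -0.7, -3.4]
width: 0.0154
grasp_force: 39.9
```

>>> step_arm(
  rows=[
    [255,[0,0,0],[0,0,0]],
    [255,[0,0,0],[0,0,0]],
    [255,[0,0,0],[0,0,0]],
    [255,[0,0,0],[0,0,0]],
    [255,[0,0,0],[0,0,0]],
    [255,[0,0,0],[0,0,0]],
    [255,[0,0,0],[0,0,0]],
    [255,[0,0,0],[0,0,0]],
  ],
)

```text
time: 12.5
tool_pos: [0.6297, 0.0396, 0.3069]
tool_rot: [[0.147, 0.989, 0.0], [0.989, -0.147, -0.0], [-0.0, 0.0, -1.0]]
force: [0.3, 1.0, -4.2]
width: 0.0152
grasp_force: 39.9
```

>>> step_arm(
  rows=[
    [255,[0,0,0],[0,0,0]],
    [255,[0,0,0],[0,0,0]],
    [255,[0,0,0],[0,0,0]],
    [255,[0,0,0],[0,0,0]],
    [255,[0,0,0],[0,0,0]],
    [255,[0,0,0],[0,0,0]],
    [255,[0,0,0],[0,0,0]],
    [255,[0,0,0],[0,0,0]],
  ],
)

```text
time: 13.3
tool_pos: [0.6297, 0.0396, 0.3069]
tool_rot: [[0.147, 0.989, -0.0], [0.989, -0.147, -0.0], [-0.0, -0.0, -1.0]]
force: [0.4, -0.2, -3.8]
width: 0.0152
grasp_force: 39.9
```

```bash
python3 - <<'E'
from m import *
a=cv2.imread('pics/w5.png')[:,:,::-1].astype(int);b=shot('wrist','w6').astype(int)
print('changed px',(abs(a-b).max(2)>40).sum());s=robot.state();print(s['time'],s['force'],s['width'],s['grasp_force'])
if s['width']>.01 and s['force'][2]<-2: print(robot.job_done())
E
```

```text
changed px 1469
13.35 [-0.57312553  0.09831899 -3.93467895] 0.015306380561040429 39.91466581821442
the job is handed in; nothing more can be done
None
```

The job is handed in at 13.35 s: I pressed the round key, then the bar key, and lifted the basket about 10 cm, holding it above the scale for 4 s with all four tomatoes in at the last look; no verdict came back.

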